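Build up an idler on its assembly stand

TASK

Build up the idler on the post of the round assembly stand, threading each part over the post so that it lies flat: first the flanged hub with its flange down, then the toothed wheel, then the small plain ring, and last the hexagonal cap nut, dome up. Leave the large ring, the piston and the grease pot standing where they are.

Things in the scene. Friction and masses are not known exactly. Their poses are not given: they have to be found in the camera images.
- stand: assembly stand, fixed to the bench: dark round steel base 86 mm across and 6 mm thick, with a bright upright post 14 mm in diameter at its centre. Origin at the centre of its underside, on the bench; z up along the post. The stacked parts finish with their undersides at these heights above this origin: hub 6 mm, wheel 38 mm, small ring 52 mm, cap nut 64 mm
- post_tip (a point): top end of the stand's post, on its axis, 76 mm above the bench; the last 9 mm taper to 6 mm diameter
- hub: flanged steel hub, standing on its flange: flange 66 mm across and 8 mm thick, above it a barrel 40 mm in diameter, 32 mm tall in all, with a 24 mm through bore. Origin at the centre of its underside, z up; round, so yaw does not matter. Grip it by the barrel
- wheel: steel spur wheel with 20 teeth on its rim, lying flat: 59 mm over the tooth tips, 14 mm thick, 24 mm through bore. Origin at the centre of its underside, z up; a tooth on its x axis. Grip it across the teeth
- small_ring: small plain steel ring, lying flat: 40 mm outside, 24 mm bore, 12 mm thick. Origin at the centre of its underside, z up. Grip it across its outside
- cap_nut: hexagonal steel cap nut, standing with its closed dome up: 40 mm across flats, 46 mm across corners, hexagon 18 mm tall, 32 mm tall in all; its underside has a blind hole 24 mm wide and 18 mm deep. Origin at the centre of its underside, z up; a flat faces along its x axis and every 60 degrees from it
- large_ring: large plain steel ring, 64 mm outside, 40 mm bore, 12 mm thick, lying flat: not used, to be left where it is. Origin at the centre of its underside
- piston: used engine piston standing on the bench, 64 mm across and 51 mm tall: to be left where it is. Origin at its underside
- grease_pot: small yellow pot with a red cap, 40 mm across and 38 mm tall: to be left where it is. Origin at the centre of its underside
Mind the look-alikes: they are no part of the job. Leave any pink or purple look-alike of the hub alone.

How it is judged (in metres and radians):
On the way, in this order (a step that is already met when the one before it is completed fails the run):
1. the flanged hub sits flange down on the stand's base, over the post (horizontal distance between hub and stand below 0.008 m and z of hub in the frame of stand between 0.002 and 0.01 m and angle between hub's own z axis and vertical below 0.12 rad and contact force between the fingers and hub below 0.1 N), for 0.2 s.
2. the toothed wheel lies on top of the hub, over the post (horizontal distance between wheel and stand below 0.008 m and z of wheel in the frame of stand between 0.034 and 0.042 m and angle between wheel's own z axis and vertical below 0.12 rad and contact force between the fingers and wheel below 0.1 N), for 0.2 s.
3. the small ring lies on the toothed wheel, over the post (horizontal distance between small_ring and stand below 0.008 m and z of small_ring in the frame of stand between 0.048 and 0.056 m and angle between small_ring's own z axis and vertical below 0.12 rad and contact force between the fingers and small_ring below 0.1 N), for 0.2 s.
4. the cap nut sits dome up on the small ring, over the end of the post (horizontal distance between cap_nut and stand below 0.008 m and z of cap_nut in the frame of stand between 0.06 and 0.068 m and angle between cap_nut's own z axis and vertical below 0.12 rad and contact force between the fingers and cap_nut below 0.1 N), for 0.2 s.
At the end, for the whole second after the job is handed in: On the stand's post, from the bottom: hub, toothed wheel, small ring, cap nut, each within 8 mm of the post's axis sideways, within 4 mm of its height in the full stack (6, 38, 52 and 64 mm above the bench), upright within 0.12 rad, released and at rest (all of step 1 and all of step 2 and all of step 3 and all of step 4 and linear speed of each of hub, wheel, small_ring, cap_nut below 0.02 m/s); the robot touches nothing.
It fails at once if the large ring is shifted by more than 30 mm (distance of large_ring from where it was at the start of the episode above 0.03 m).
It fails at once if the piston is shifted by more than 30 mm (distance of piston from where it was at the start of the episode above 0.03 m).
It fails at once if the grease pot is shifted by more than 30 mm (distance of grease_pot from where it was at the start of the episode above 0.03 m).
It also fails if it takes over 104 s, if anything falls off the work surface, if the arm or the gripper's body presses on something with over 40 N, if the wrist force passes 120 N, or if a joint passes its speed limit or range.

ROBOT

A 6-joint arm with a two-finger parallel gripper is mounted at the origin on a cart in front of the work surface, level with it; the furniture and walls round the work are solid. World frame = base frame: x ahead of the robot, y to its left, z up, the work surface at z = 0. Lengths are in mm, angles in rad, forces in N, time in s.
With the tool pointing down it reaches from about 400 to 925 mm from the base axis. Payload 12.5 kg.
Tool frame: the origin (TCP) lies midway between the tips of the shut fingers; the grasp point (between the pads) lies 19 mm behind it (env.pinch_z is the z of the grasp point in the tool frame, in mm); z points along the fingers, y is the line along which they close (so a half turn about z gives the same grasp; the last joint's range is limited). The gripper opens to 95 mm and grips with 3 to 60 N. Pads are 20 mm wide; open, the fingers measure 119 mm over their backs; the gripper's body (75 mm by 180 mm) begins 59 mm behind the grasp point.
Start: joints at [1.227, 0.491, 1.559, -0, 1.092, -0.106], TCP at [147.21, 607.434, 214.661] pointing down, gripper open.
Joint ranges: [-3.1, 3.1], [-0.84, 2.19], [0.05, 2.79], [-1.13, 4.28], [0.06, 2.93], [-2.69, 2.69]. Speed limits (rad/s): [2.22, 2.22, 2.79, 3.14, 3.14, 3.14].

INTERFACE

Orientations are given as [roll, pitch, yaw] about the fixed x, y, z axes, in that order (R = Rz(yaw) Ry(pitch) Rx(roll)).
In Python, from cell import env, eyes gives the robot as it stands.
- The arm moves only by the shell command python3 -m inch 'ROWS'. ROWS is JSON, a list of rows, each a list of 3 entries, a list of its own where there are three numbers: the shift along the tool's x, y, z in units of 60 mm (1.0 is 60 mm), then the turn about the tool's z in units of 5 degrees (1.0 is 5 degrees), then the closure, from -1 (fully open) to 1 (shut). In form: [[[tx, ty, tz], turn, claw], ...]. A call has exactly 10 rows; each row shifts and turns the commanded pose from where the row before left it, along the tool's axes as they then stand; what a row does not reach is not made up. A row lasts 1/8 s, in which the tool goes at most 62.5 mm and 10.7 degrees, less where a joint would pass 70% of its speed; a pose out of reach is approached as far as the arm can. A call is refused whole if a number of a shift passes 1 or a number of a turn 1, either way. A call with a gripper value outside its range is refused whole. The fingers move at their own pace and stop on an object; the grip force is fixed at half the most. Time passes only in rows, so rows that do not move let the fingers close, or fill a call up. It gives the time, the measured TCP pose, the force, the opening and the grip force at its end, in the units of the state.
- env.state(): the state, without advancing time (a new reading comes with each control period).
- eyes.read_camera(name): name is "scene" or "top"; returns a dict with "pixels" (420x560x3 uint8, red, green, blue), "fx", "fy", "cx", "cy" (pixels), "distortion" ([k1, k2, p1, p2, k3] as OpenCV has them; the pictures are not rectified), "extrinsics" (4x4, takes a point from world to camera coordinates). Camera axes: x right, y down, z forward; pixel columns grow to the right and rows downward; lengths in mm; the calibration is good to about 2 mm. A picture is of the moment at which its call begins. There is no depth.
- env.job_done(): hands the job in; it is judged then, once.
Trained networks look in a picture, given as the dict that the camera call returned (one of the last four; its "shot" number tells which), for a name from the list of things; names that differ only in an ending like _2 or _b are one class to them, and where a whole thing is asked for, a point or a joint stands for the part that bears it (a point fixed in the world has none). Each returns a list of dicts, best first, with "score" (0 to 1); they miss things now and then, are a little off and sometimes report something else, mostly with a low value. They report only what shows in the picture. A call takes as long as a camera call. They do not tell look-alikes from the thing itself.
- eyes.boxes_of(name, picture): "centre" ([row, column] in pixels, amid what is visible of it).
- eyes.cut_out(name, picture): "mask" (420x560 bool, what is visible of it) and "centre" ([row, column] in pixels, amid what is visible of it).
- eyes.spot_point(name, picture): "centre" ([row, column] in pixels: a listed point, or the origin of a listed thing).
The state is a dict: "t": time; "joints": joint angles; "qvel": joint speeds; "tau": joint torques, N m; "eef_pos": TCP position; "tcp_rot": TCP orientation; "ft_force": force on the tool from outside, world axes, zero at the start; "moment": the same for the moment, N m; "opening": opening from 0.0 (shut) to 1.0 (fully open); "grip_force": force on a finger pad.
Only numpy, scipy, OpenCV 4.12 (cv2) and the standard library are available. Lean on these libraries where they do the work, as an engineer would, in place of code of your own. Each camera call takes 0.05 s, during which the arm holds its last target. There are 200 camera calls.

## Working session

There is one attempt and no reset: what is moved stays moved. The work goes in short steps, Python scripts to look and compute and a shell command to move; the robot and the scene stay as the last step left them, time stands still between calls to the robot, and variables do not carry over. Pictures are saved under pics/ and viewed, at most 14 in all, crops included, and the job is handed in when it is done.

```bash
ls; mkdir -p pics; cat > h.py <<'E'
import numpy as np, cv2
from cell import env, eyes
def shot(n):
    return eyes.read_camera(n)
def save(p,f,crop=None,scale=1):
    im=p["pixels"][:,:,::-1]
    if crop: r0,r1,c0,c1=crop; im=im[r0:r1,c0:c1]
    im=cv2.resize(im,None,fx=scale,fy=scale,interpolation=cv2.INTER_CUBIC)
    cv2.imwrite("pics/"+f,im)
def ray(p,rc):
    K=np.array([[p["fx"],0,p["cx"]],[0,p["fy"],p["cy"]],[0,0,1.]])
    u=cv2.undistortPoints(np.array([[[rc[1],rc[0]]]],float),K,np.array(p["distortion"],float))[0,0]
    E=np.array(p["extrinsics"]);R=E[:3,:3];t=E[:3,3]
    d=R.T@np.array([u[0],u[1],1]); return -R.T@t,d/np.linalg.norm(d)
def atz(p,rc,z):
    o,d=ray(p,rc); return o+d*(z-o[2])/d[2]
def tri(a,b):
    (o1,d1),(o2,d2)=a,b
    A=np.stack([d1,-d2],1); s=np.linalg.lstsq(A,o2-o1,rcond=None)[0]
    p1=o1+s[0]*d1;p2=o2+s[1]*d2
    return (p1+p2)/2,np.linalg.norm(p1-p2)
def proj(p,X):
    E=np.array(p["extrinsics"]);K=np.array([[p["fx"],0,p["cx"]],[0,p["fy"],p["cy"]],[0,0,1.]])
    q,_=cv2.projectPoints(np.array(X,float).reshape(-1,1,3),cv2.Rodrigues(E[:3,:3])[0],E[:3,3],K,np.array(p["distortion"],float))
    return q[:,0,::-1]
E
python3 - <<'E'
from h import *
np.set_printoptions(precision=1,suppress=True)
print(env.state())
a=shot("scene");b=shot("top");save(a,"s0.png");save(b,"t0.png")
for n in ["stand","post_tip","hub","wheel","small_ring","cap_nut","large_ring","piston","grease_pot"]:
    for p,l in((a,"scene"),(b,"top")):
        print(n,l,[(np.round(x["centre"]),round(x["score"],2),atz(p,x["centre"],76 if n=="post_tip" else 0)[:2]) for x in eyes.spot_point(n,p)[:4]])
for p in(a,b): print(ray(p,(210,280)))
E
```

```text
pics
{'t': 0.0, 'joints': array([ 1.2,  0.5,  1.6, -0. ,  1.1, -0.1]), 'qvel': array([ 0., -0., -0., -0.,  0., -0.]), 'tau': array([  0. , -61.3, -25.8,   0.1,   0. ,  -0. ]), 'eef_pos': array([147.1, 607.2, 214. ]), 'tcp_rot': array([-3.1, -0. ,  2.9]), 'ft_force': array([ 1.4, -0.1,  0. ]), 'moment': array([-0.,  0.,  0.]), 'grip_force': 0.0, 'opening': 0.9988934494483749}
stand scene [(array([239., 345.]), 0.71, array([586.2, -81.2]))]
stand top [(array([159., 309.]), 0.55, array([596.4, -79.6]))]
post_tip scene [(array([210., 349.]), 0.95, array([590.3, -83.2])), (array([212., 301.]), 0.53, array([503.6, -18.1]))]
post_tip top [(array([150., 314.]), 0.75, array([592.9, -83.7]))]
hub scene [(array([319., 287.]), 0.84, array([ 294.4, -177.3])), (array([260., 306.]), 0.78, array([459.3, -76.7])), (array([273., 375.]), 0.59, array([ 526.2, -206.4]))]
hub top [(array([258., 311.]), 0.83, array([347.4, -75. ])), (array([214., 312.]), 0.73, array([455.5, -82.3])), (array([275., 352.]), 0.64, array([ 305.2, -172.1])), (array([183., 365.]), 0.62, array([ 530.3, -216.6]))]
wheel scene [(ar
[... 318 characters left out ...]
 [(array([189., 256.]), 0.73, array([621.1, 254.1]))]
cap_nut top [(array([154., 185.]), 0.71, array([614.7, 232.9]))]
large_ring scene [(array([214., 201.]), 0.58, array([424.4, 242. ]))]
large_ring top [(array([229., 183.]), 0.88, array([423.8, 233.6]))]
piston scene []
piston top [(array([226., 388.]), 0.7, array([ 421.6, -266.2]))]
grease_pot scene [(array([211., 304.]), 0.86, array([621.3,  75.3])), (array([190., 258.]), 0.18, array([621.6, 243. ]))]
grease_pot top [(array([158., 250.]), 0.82, array([601.7,  69.9])), (array([226., 388.]), 0.42, array([ 420.9, -268.1]))]
(array([-209.3, -642.2,  581.6]), array([ 0.6,  0.6, -0.5]))
(array([297.6,  11. , 926.1]), array([ 0.2, -0. , -1. ]))
```

View pics/s0.png

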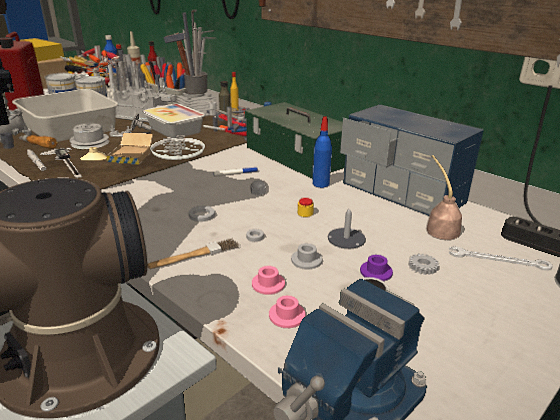

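View pics/t0.png

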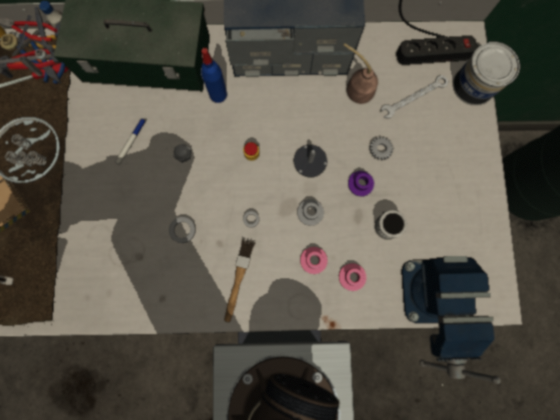

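The hub candidates are:

| Candidate | scene pixel | top pixel |
|---|---|---|
| Grey | (260,306) | (214,312) |
| Pink | (273,268) | (258,314) |
| Pink | (305,287) | (275,352) |
| Purple | (265,376) | (183,362) |

Only the grey one is plain steel, so it should be the hub. The wheel is at top (148,381), the small ring at (217,251), the nut at (152,183), the stand at (159,310), the large ring at (229,183), and the piston at (222,391). I'll confirm with a crop and measure by fitting outlines in both views.

```bash
cat >> h.py <<'E'
from scipy.optimize import least_squares
A=np.linspace(0,2*np.pi,72,endpoint=False)
def circ(r,z): return np.c_[r*np.cos(A),r*np.sin(A),0*A+z]
M=dict(stand=np.r_[circ(43,0),circ(43,6),circ(7,67),circ(3,76)],hub=np.r_[circ(33,0),circ(33,8),circ(20,8),circ(20,32)],
 wheel=np.r_[circ(29.5,0),circ(29.5,14)],small_ring=np.r_[circ(20,0),circ(20,12)],
 cap_nut=np.r_[circ(21.5,0),circ(21.5,18),circ(17,24),circ(6,32)])
def cen(pts):
    m=cv2.moments(cv2.convexHull(pts.astype(np.float32))); return np.array([m["m10"],m["m01"]])/m["m00"],m["m00"]
def fit(n,ps,g,tol=15):
    """two-view hull-centroid fit near xy guess g -> xyz, residual px, area ratios"""
    obs=[]
    for p in ps:
        c=proj(p,[g[0],g[1],12])[0]
        m=[x for x in eyes.cut_out(n,p) if np.linalg.norm(np.array(x["centre"])-c)<tol]
        if not m: obs.append(None); continue
        _,l,st,_=cv2.connectedComponentsWithStats(m[0]["mask"].astype(np.uint8)); k=1+st[1:,4].argmax()
        rc=np.argwhere(l==k).astype(float)
        obs.append(cen(np.r_[rc+[.5,.5],rc+[-.5,.5],rc+[.5,-.5],rc-[.5,.5]]))
    ok=[i for i,o in enumerate(obs) if o]
    f=lambda X:np.concatenate([cen(proj(ps[i],M[n]+X))[0]-obs[i][0] for i in ok]+([] if len(ok)>1 else [[X[2]-(g[2] if len(g)>2 else 0)]]))
    s=least_squares(f,[g[0],g[1],0.],diff_step=1e-2,x_scale=[10,10,10])
    return s.x,f(s.x),[round(obs[i][1]/cen(proj(ps[i],M[n]+s.x))[1],2) for i in ok]
E
python3 - <<'E'
from h import *
np.set_printoptions(precision=1,suppress=True)
G=dict(stand=(593,-82),hub=(458,-79),wheel=(611,-260),small_ring=(446,63),cap_nut=(616,240))
print(env.state()["tcp_rot"])
a=shot("scene");b=shot("top")
for n in G:
    print(n,*fit(n,[a,b],G[n]))
    s=[eyes.spot_point(n,p) for p in(a,b)]
    best=[min(x,key=lambda y:np.linalg.norm(np.array(y["centre"])-proj(p,[*G[n],0])[0])) for x,p in zip(s,(a,b)) if x]
    if len(best)==2: print("   spot",*tri(ray(a,best[0]["centre"]),ray(b,best[1]["centre"])))
s=[eyes.spot_point("post_tip",p)[0]["centre"] for p in(a,b)]
print("tip",*tri(ray(a,s[0]),ray(b,s[1])))
i1=cv2.resize(a["pixels"][225:325,240:440,::-1],None,fx=4,fy=4,interpolation=3)
i2=cv2.resize(b["pixels"][137:171,160:210,::-1],None,fx=5,fy=5,interpolation=3)
i3=cv2.resize(a["pixels"][172:206,235:285,::-1],None,fx=5,fy=5,interpolation=3)
o=np.zeros((570,800,3),np.uint8);o[:400]=i1;o[400:,:250]=i2;o[400:,300:550]=i3
cv2.imwrite("pics/c1.png",np.clip(o*1.0,0,255))
E
```

```text
[3.1 0.  2.9]
stand [590.4 -81.8   0. ] [-0.3  0.4  0.4 -0.2] [0.97, 0.95]
   spot [596.4 -79.6   1.8] 7.790522450383554
hub [459.1 -77.    0. ] [-0.4  0.3  0.4 -0.1] [0.98, 0.97]
   spot [461.9 -81.    2.2] 1.1311344844507025
wheel [ 618.8 -261.4   -1.2] [-0.1  0.3  0.3 -0.3] [0.99, 0.92]
small_ring [446.6  69.2  -2. ] [-0.   0.1  0.1 -0.1] [0.94, 1.02]
cap_nut [615.2 237.7   0. ] [-0.2  0.   0.1  0. ] [0.99, 1.0]
   spot [617.  234.6   5.5] 2.780003574068333
tip [594.1 -86.9  75.7] 7.217160682822332[ WARN:0@8.948] global loadsave.cpp:1063 imwrite_ Unsupported depth image for selected encoder is fallbacked to CV_8U.
```

View pics/c1.png

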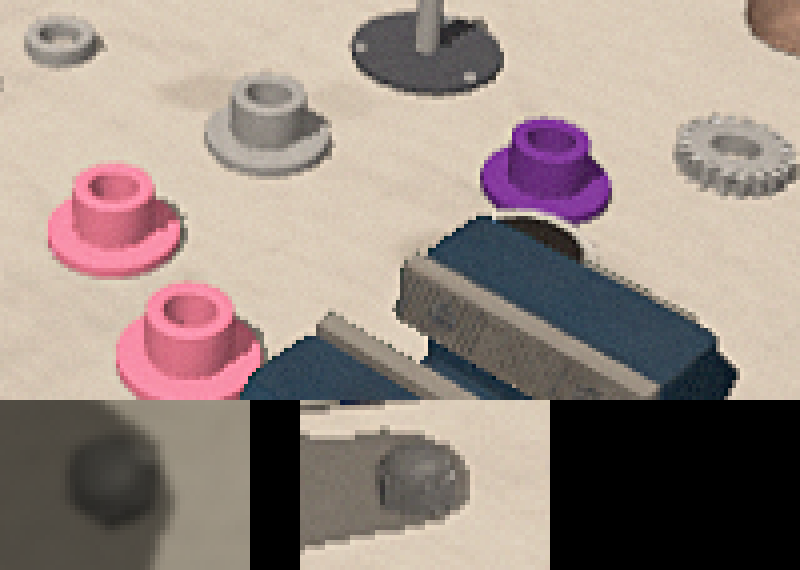

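The crop shows the plain grey steel hub at crop (270,120), with two pink look-alikes and one purple one. The grey one is the hub. The fit's z stuck at its start value, so I'll refit it and plan the first move.

```bash
sed -i 's/\[g\[0\],g\[1\],0.\],diff_step=1e-2,x_scale=\[10,10,10\]/[g[0],g[1],4.],diff_step=[1e-2,1e-1,1],method="lm"/; s/diff_step=\[1e-2,1e-1,1\],method="lm"/diff_step=0.01/' h.py
python3 - <<'E'
from h import *
np.set_printoptions(precision=1,suppress=True)
G=dict(stand=(593,-82),hub=(458,-79),wheel=(611,-260),small_ring=(446,63),cap_nut=(616,240))
for k in range(2):
    a=shot("scene");b=shot("top")
    for n in G: print(n,*fit(n,[a,b],G[n]))
s=env.state();print(s["eef_pos"],s["tcp_rot"],s["joints"])
E
```

```text
stand [591.4 -82.2  -1.4] [ 0. -0. -0.  0.] [0.97, 1.03]
hub [458.4 -77.8  -0.3] [-0.   0.1  0.1 -0.1] [0.99, 1.09]
wheel [ 618.2 -261.6   -1.2] [-0.1  0.2  0.2 -0.2] [0.9, 1.01]
small_ring [445.   68.   -0.7] [ 0. -0. -0.  0.] [0.93, 1.04]
cap_nut [615.6 238.5  -1.2] [-0.   0.1  0.1 -0.1] [1.14, 1.14]
stand [590.8 -82.4  -1.1] [-0.   0.2  0.1 -0.1] [0.98, 1.03]
hub [459.8 -77.5  -2. ] [ 0.  -0.1 -0.1  0.1] [0.98, 1.03]
wheel [ 619.7 -261.3   -1.6] [-0.1  0.2  0.1 -0.1] [1.07, 0.94]
small_ring [445.4  70.3  -2.1] [ 0.  -0.1 -0.1  0.1] [0.87, 0.71]
cap_nut [616.4 239.1  -2.1] [ 0.  -0.1 -0.1  0.1] [0.94, 0.9]
[147.2 607.4 214.7] [3.1 0.  2.9] [ 1.2  0.5  1.6 -0.   1.1 -0.1]
```

```bash
cat > pl.py <<'E'
import sys,numpy as np
from cell import env
from scipy.spatial.transform import Rotation as Ro
s=env.state();R=Ro.from_euler("xyz",s["tcp_rot"]).as_matrix()
yaw=np.degrees(np.arctan2(R[1,0],R[0,0]))
X=[float(v) for v in sys.argv[1:4]]
print("t",round(s["t"],2),"pos",np.round(s["eef_pos"],1),"yaw",round(yaw,1),"j6",round(s["joints"][5],2),"open",round(s["opening"]*95,1),"F",np.round(s["ft_force"],1),"grip",round(s["grip_force"],1))
print("units in current axes",np.round(R.T@(np.array(X)-s["eef_pos"])/60,2),"units at yaw180",np.round((np.array(X)-s["eef_pos"])*[-1,1,-1]/60,2))
print("tilt",np.round(R[:2,2],4))
E
python3 pl.py 459 -77.5 100
```

```text
t 3.4 pos [147.2 607.4 214.7] yaw 166.4 j6 -0.11 open 94.8 F [-0.2 -0.6  0.1] grip 0.0
units in current axes [-7.74 -9.87  1.91] units at yaw180 [ -5.2  -11.42   1.91]
tilt [0.0001 0.0001]
```

```bash
python3 -m inch '[[[0,0,0],-1,-1],[[0,0,0],-1,-1],[[0,0,0],-0.72,-1],[[-0.65,-0.75,0],0,-1],[[-0.65,-0.75,0],0,-1],[[-0.65,-0.75,0],0,-1],[[-0.65,-0.75,0],0,-1],[[-0.65,-0.75,0],0,-1],[[-0.65,-0.75,0],0,-1],[[-0.65,-0.75,0],0,-1]]'; python3 pl.py 459 -77.5 100
```

```text
t: 4.65
eef_pos: [421.2, 290.8, 214.9]
tcp_rot: [3.141, 0.001, 3.141]
ft_force: [0.9, 1.3, 0.7]
opening: 1.002
grip_force: 0.0
t 4.65 pos [421.2 290.8 214.9] yaw 180.0 j6 -1.1 open 95.2 F [0.9 1.3 0.7] grip 0.0
units in current axes [-0.63 -6.14  1.91] units at yaw180 [-0.63 -6.14  1.91]
tilt [0.0006 0.0004]
```

```bash
python3 -m inch '[[[-0.1,-0.95,0.15],0,-1],[[-0.1,-0.95,0.15],0,-1],[[-0.1,-0.95,0.15],0,-1],[[-0.1,-0.95,0.15],0,-1],[[-0.1,-0.95,0.15],0,-1],[[-0.1,-0.95,0.15],0,-1],[[-0.03,-0.44,0.6],0,-1],[[0,0,0.5],0,-1],[[0,0,0.5],0,-1],[[0,0,0.25],0,-1]]'; python3 pl.py 459 -77.5 11
```

```text
t: 5.9
eef_pos: [457.4, -76.2, 48.3]
tcp_rot: [3.141, -0.001, 3.141]
ft_force: [0.7, 0.0, 1.2]
opening: 0.998
grip_force: 0.0
t 5.9 pos [457.4 -76.2  48.3] yaw 180.0 j6 -1.88 open 94.8 F [0.7 0.  1.2] grip 0.0
units in current axes [-0.03 -0.02  0.62] units at yaw180 [-0.03 -0.02  0.62]
tilt [-0.0013  0.0005]
```

```bash
python3 -m inch '[[[-0.02,-0.02,0.4],0,-1],[[0,0,0.22],0,-1],[[0,0,0],0,-1],[[0,0,0],0,1],[[0,0,0],0,1],[[0,0,0],0,1],[[0,0,0],0,1],[[0,0,0],0,1],[[0,0,0],0,1],[[0,0,0],0,1]]'; python3 pl.py 591 -82 100
```

```text
t: 7.15
eef_pos: [458.9, -77.3, 12.4]
tcp_rot: [3.142, 0.0, 3.141]
ft_force: [-0.1, 0.1, 0.7]
opening: 0.417
grip_force: 30.0
t 7.15 pos [458.9 -77.3  12.4] yaw 180.0 j6 -1.88 open 39.6 F [-0.1  0.1  0.7] grip 30.0
units in current axes [-2.2  -0.08 -1.46] units at yaw180 [-2.2  -0.08 -1.46]
tilt [0.     0.0001]
```

```bash
python3 -m inch '[[[0,0,-0.4],0,1],[[0,0,-0.6],0,1],[[0,0,-0.65],0,1],[[-0.6,-0.02,0],0,1],[[-0.6,-0.02,0],0,1],[[-0.6,-0.02,0],0,1],[[-0.4,-0.02,0],0,1],[[0,0,0],0,1],[[0,0,0],0,1],[[0,0,0],0,1]]'; python3 pl.py 591 -82 100; python3 - <<'E'
from h import *
np.set_printoptions(precision=1,suppress=True)
a=shot("scene");b=shot("top")
print(fit("hub",[a,b],(591,-82,98),30))
i1=cv2.resize(a["pixels"][150:265,270:420,::-1],None,fx=5,fy=5,interpolation=3)
cv2.imwrite("pics/c2.png",i1)
E
```

```text
t: 8.4
eef_pos: [590.1, -82.1, 111.4]
tcp_rot: [3.141, -0.001, 3.141]
ft_force: [0.2, 0.2, -2.9]
opening: 0.418
grip_force: 30.0
t 8.4 pos [590.1 -82.1 111.4] yaw 180.0 j6 -1.82 open 39.7 F [ 0.2  0.2 -2.9] grip 30.0
units in current axes [-0.02  0.    0.19] units at yaw180 [-0.02  0.    0.19]
tilt [-0.0007  0.0003]
(array([591., -82.,  98.]), array([-0.]), [])
```

View pics/c2.png

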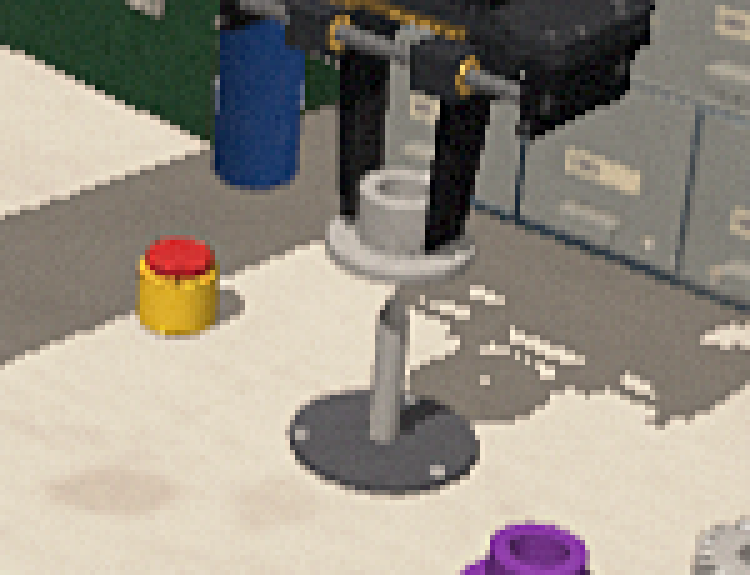

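The hub is held level above the stand at crop (400,230), with the post at crop column 382–398. My match centre used z=12, so I'll fix that and re-measure the hub in the hand.

```bash
sed -i 's/c=proj(p,\[g\[0\],g\[1\],12\])/c=proj(p,[g[0],g[1],12+(g[2] if len(g)>2 else 0)])/; s/\[g\[0\],g\[1\],4.\]/[g[0],g[1],(g[2] if len(g)>2 else 4.)]/' h.py
python3 - <<'E'
from h import *
np.set_printoptions(precision=1,suppress=True)
a=shot("scene");b=shot("top")
print(fit("hub",[a],(590,-82,99),30))
print(fit("hub",[a,b],(590,-82,99),30))
print("stand",fit("stand",[a],(591,-82)))
o=np.array([150,270])
print("crop px post axis z0,6,76",(proj(a,[[591,-82,0],[591,-82,6],[591,-82,76]])-o)*5)
fl=proj(a,M["hub"][72:144]+[590.1,-82.1,99]); print("flange top cols",(fl.min(0)-o)*5,(fl.max(0)-o)*5)
E
```

```text
(array([590. , -80.9,  99. ]), array([0., 0., 0.]), [0.95])
(array([590. , -80.9,  99. ]), array([0., 0., 0.]), [0.95])
stand (array([590.2, -82.8,   0. ]), array([0., 0., 0.]), [0.95])
crop px post axis z0,6,76 [[443.9 380.9]
 [432.6 381.9]
 [297.1 394.4]]
flange top cols [202.4 323.3] [269.5 475.6]
```

```bash
python3 -m inch '[[[-0.01,0,0.2],0,1],[[0,0,0.25],0,1],[[0,0,0.25],0,1],[[0,0,0.25],0,1],[[0,0,0.25],0,1],[[0,0,0.2],0,1],[[0,0,0.13],0,1],[[0,0,0],0,1],[[0,0,0],0,1],[[0,0,0],0,1]]'; python3 pl.py 591 -82 18.4
```

```text
t: 10.15
eef_pos: [591.7, -82.2, 20.1]
tcp_rot: [-3.142, 0.001, 3.141]
ft_force: [-0.3, 0.2, -1.9]
opening: 0.419
grip_force: 30.0
t 10.15 pos [591.7 -82.2  20.1] yaw 180.0 j6 -1.82 open 39.8 F [-0.3  0.2 -1.9] grip 30.0
units in current axes [0.01 0.   0.03] units at yaw180 [0.01 0.   0.03]
tilt [ 0.0008 -0.0001]
```

```bash
python3 -m inch '[[[0,0,0.03],0,1],[[0,0,0],0,1],[[0,0,0],0,-1],[[0,0,0],0,-1],[[0,0,0],0,-1],[[0,0,0],0,-1],[[0,0,-0.4],0,-1],[[0,0,-0.6],0,-1],[[0,0,-0.7],0,-1],[[0,0,-0.4],0,-1]]'; python3 pl.py 618.5 -261.5 100
```

```text
t: 11.4
eef_pos: [591.9, -82.2, 146.0]
tcp_rot: [-3.141, 0.002, 3.141]
ft_force: [-0.2, -0.8, -0.3]
opening: 0.998
grip_force: 0.0
t 11.4 pos [591.9 -82.2 146. ] yaw 180.0 j6 -1.82 open 94.8 F [-0.2 -0.8 -0.3] grip 0.0
units in current axes [-0.44 -2.99  0.77] units at yaw180 [-0.44 -2.99  0.77]
tilt [ 0.0021 -0.0004]
```

Move toward the wheel, then check the hub and re-measure the wheel and stand from there.

```bash
python3 -m inch '[[[-0.1,-0.75,0],0,-1],[[-0.1,-0.75,0],0,-1],[[-0.12,-0.75,0],0,-1],[[-0.12,-0.74,0],0,-1],[[0,0,0.3],0,-1],[[0,0,0.3],0,-1],[[0,0,0.17],0,-1],[[0,0,0],0,-1],[[0,0,0],0,-1],[[0,0,0],0,-1]]'; python3 - <<'E'
from h import *
np.set_printoptions(precision=1,suppress=True)
a=shot("scene");b=shot("top")
print("hub",fit("hub",[a,b],(591,-82,6),10))
print("wheel",fit("wheel",[a],(618,-261)),[(x["centre"],x["score"]) for x in eyes.boxes_of("wheel",b)])
i1=cv2.resize(a["pixels"][160:290,300:460,::-1],None,fx=5,fy=4,interpolation=3)
cv2.imwrite("pics/c3.png",i1)
E
```

```text
t: 12.65
eef_pos: [618.1, -261.4, 98.3]
tcp_rot: [-3.141, 0.001, 3.141]
ft_force: [-0.7, 0.9, -0.3]
opening: 1.003
grip_force: 0.0
hub (array([589.7, -83. ,   6. ]), array([0., 0., 0.]), [1.01])
wheel (array([ 616.4, -262.9,    0. ]), array([-0.,  0.,  0.]), [0.96]) []
```

View pics/c3.png

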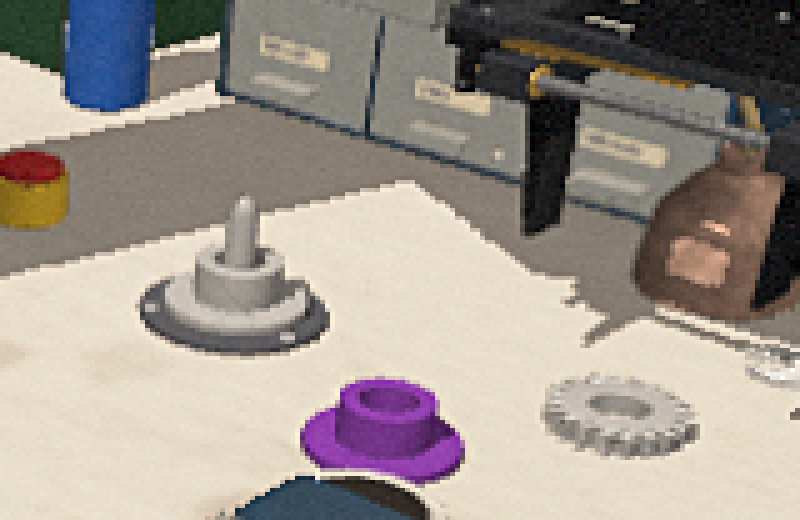

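The hub sits flat over the post at crop (240,260), and the wheel lies free at crop (620,415). Now descending on the wheel.

```bash
python3 -m inch '[[[0,-0.01,0.5],0,-1],[[0,0,0.5],0,-1],[[0,0,0.4],0,-1],[[0,0,0.17],0,-1],[[0,0,0],0,1],[[0,0,0],0,1],[[0,0,0],0,1],[[0,0,0],0,1],[[0,0,0],0,1],[[0,0,0],0,1]]'; python3 pl.py 591 -82 120
```

```text
t: 14.2
eef_pos: [618.0, -262.2, 3.9]
tcp_rot: [-3.141, 0.001, 3.141]
ft_force: [-1.3, 0.0, 4.9]
opening: 0.612
grip_force: 30.0
t 14.2 pos [ 618.  -262.2    3.9] yaw 180.0 j6 -2.07 open 58.2 F [-1.3  0.   4.9] grip 30.0
units in current axes [ 0.45  3.   -1.94] units at yaw180 [ 0.45  3.   -1.94]
tilt [ 0.0005 -0.0002]
```

```bash
python3 -m inch '[[[0,0,-0.4],0,1],[[0,0,-0.7],0,1],[[0,0,-0.74],0,1],[[0.11,0.75,0],0,1],[[0.11,0.75,0],0,1],[[0.11,0.75,0],0,1],[[0.11,0.75,0],0,1],[[0,0,0],0,1],[[0,0,0],0,1],[[0,0,0],0,1]]'; python3 pl.py 591 -82 120;python3 - <<'E'
from h import *
np.set_printoptions(precision=1,suppress=True)
a=shot("scene");b=shot("top")
z=env.state()["eef_pos"][2]-3.9
for p in([a],[b]): print("wheel",fit("wheel",p,(591,-82,z),20))
fl=lambda r,h:(proj(a,circ(r,h+z)+[591,-82,0])-[130,280])*5
print("expected bore top centre",fl(12,14).mean(0),fl(12,14).min(0),fl(12,14).max(0),"rim",fl(29.5,14).min(0),fl(29.5,0).max(0))
cv2.imwrite("pics/c4.png",cv2.resize(a["pixels"][130:245,280:410,::-1],None,fx=5,fy=5,interpolation=3))
E
```

```text
t: 15.45
eef_pos: [591.6, -83.1, 113.6]
tcp_rot: [3.142, -0.0, 3.14]
ft_force: [-0.1, -0.2, -2.1]
opening: 0.612
grip_force: 30.0
t 15.45 pos [591.6 -83.1 113.6] yaw 179.9 j6 -1.82 open 58.2 F [-0.1 -0.2 -2.1] grip 30.0
units in current axes [ 0.01  0.02 -0.11] units at yaw180 [ 0.01  0.02 -0.11]
tilt [-0.0001  0.    ]
wheel (array([587.9, -80.6, 109.7]), array([-0.,  0.,  0.]), [0.84])
wheel (array([591. , -82. , 109.7]), array([0.]), [])
expected bore top centre [299.9 353.5] [288.  325.6] [311.9 381.4] rim [271.2 285.1] [359.4 419.1]
```

View pics/c4.png

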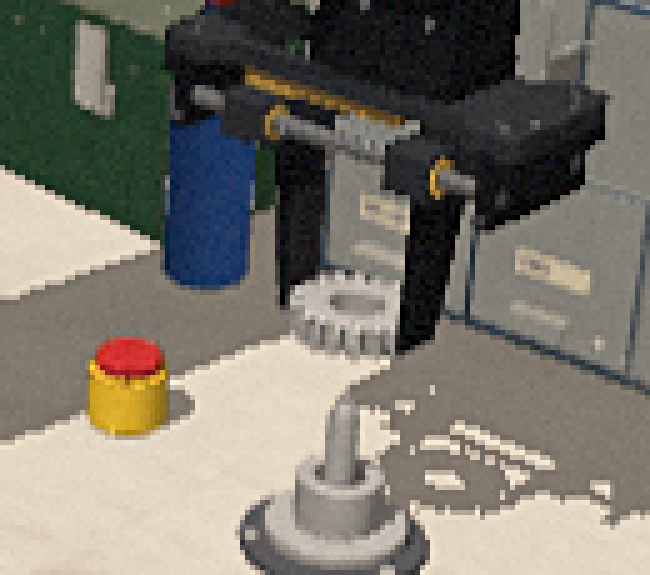

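The wheel is level in the fingers, bore at crop (300,357) against an expected (300,353). That is about 1.5 mm off, so I'll nudge it and lower it.

```bash
python3 -m inch '[[[0.02,0.02,0.1],0,1],[[0,0,0.2],0,1],[[0,0,0.2],0,1],[[0,0,0.2],0,1],[[0,0,0.2],0,1],[[0,0,0.15],0,1],[[0,0,0.1],0,1],[[0,0,0],0,1],[[0,0,0],0,1],[[0,0,0],0,1]]'; python3 pl.py 591 -82 41.9
```

```text
t: 16.9
eef_pos: [590.5, -81.0, 45.2]
tcp_rot: [-3.142, 0.001, 3.141]
ft_force: [-1.0, -0.3, -2.1]
opening: 0.61
grip_force: 30.0
t 16.9 pos [590.5 -81.   45.2] yaw 180.0 j6 -1.82 open 57.9 F [-1.  -0.3 -2.1] grip 30.0
units in current axes [-0.01 -0.02  0.06] units at yaw180 [-0.01 -0.02  0.06]
tilt [ 0.0007 -0.0001]
```

```bash
python3 -m inch '[[[0,-0.01,0.05],0,1],[[0,0,0],0,1],[[0,0,0],0,-1],[[0,0,0],0,-1],[[0,0,0],0,-1],[[0,0,0],0,-1],[[0,0,-0.3],0,-1],[[0,0,-0.5],0,-1],[[0,0,-0.5],0,-1],[[0,0,-0.4],0,-1]]'; python3 pl.py 446 69 100
```

```text
t: 18.15
eef_pos: [590.5, -81.6, 146.4]
tcp_rot: [-3.141, 0.002, 3.141]
ft_force: [1.3, -0.4, -0.2]
opening: 1.002
grip_force: 0.0
t 18.15 pos [590.5 -81.6 146.4] yaw 180.0 j6 -1.82 open 95.2 F [ 1.3 -0.4 -0.2] grip 0.0
units in current axes [2.41 2.51 0.77] units at yaw180 [2.41 2.51 0.77]
tilt [ 0.0018 -0.0004]
```

```bash
python3 -m inch '[[[0.6,0.62,0],0,-1],[[0.6,0.63,0],0,-1],[[0.6,0.63,0],0,-1],[[0.61,0.63,0],0,-1],[[0,0,0.4],0,-1],[[0,0,0.37],0,-1],[[0,0,0],0,-1],[[0,0,0],0,-1],[[0,0,0],0,-1],[[0,0,0],0,-1]]'; python3 pl.py 446 69 3; python3 - <<'E'
from h import *
np.set_printoptions(precision=1,suppress=True)
a=shot("scene");b=shot("top")
print("wheel",fit("wheel",[a,b],(591,-82,38),12))
print("ring",[fit("small_ring",[p],(446,69)) for p in (a,b)])
cv2.imwrite("pics/c5.png",cv2.resize(a["pixels"][160:280,230:390,::-1],None,fx=5,fy=5,interpolation=3))
E
```

```text
t: 19.4
eef_pos: [446.0, 69.1, 98.2]
tcp_rot: [3.142, 0.001, 3.141]
ft_force: [0.1, -0.2, 0.0]
opening: 1.001
grip_force: 0.0
t 19.4 pos [446.   69.1  98.2] yaw 180.0 j6 -1.56 open 95.1 F [ 0.1 -0.2  0. ] grip 0.0
units in current axes [ 0.   -0.    1.59] units at yaw180 [ 0.   -0.    1.59]
tilt [0.0009 0.0001]
wheel (array([592.1, -80.7,  35.4]), array([-0.1,  0.2,  0.2, -0.2]), [0.91, 0.96])
ring [(array([446.,  69.,   0.]), array([0.]), []), (array([446.,  69.,   0.]), array([0.]), [])]
```

View pics/c5.png

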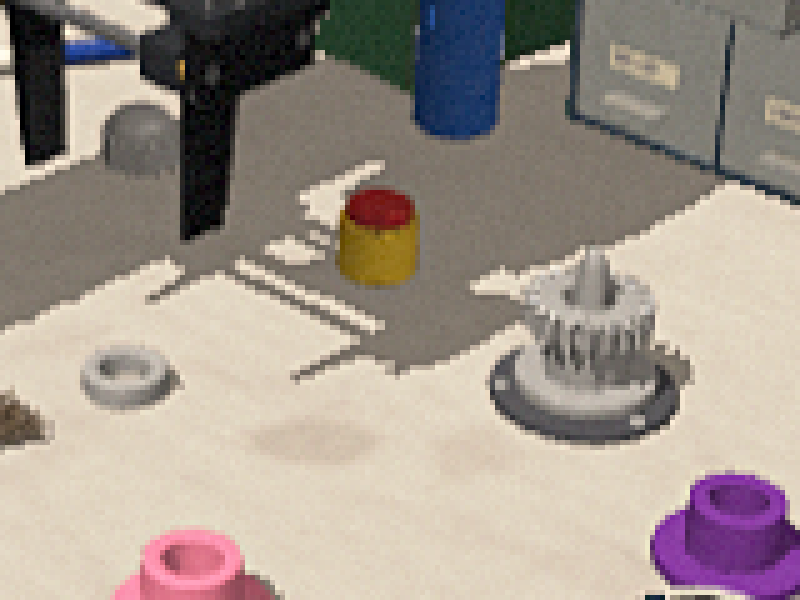

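The wheel lies flat on the hub at crop (590,300). The ring stands free, with outline crop rows 345–409 and cols 81–174. I'll compare that outline with the estimate.

```bash
python3 - <<'E'
from h import *
a=shot("scene")
for x,y in((446,69),(448,67),(444,69)):
    q=(proj(a,M["small_ring"]+[x,y,0])-[160,230])*5; print(x,y,q.min(0),q.max(0))
E
```

```text
446 69 [340.68073941  79.70266493] [408.07502683 167.53208508]
448 67 [340.73256927  85.9241935 ] [408.12454658 173.72809047]
444 69 [342.18332254  76.42732172] [409.69609376 164.38058717]
```

```bash
python3 -m inch '[[[0,0,0.5],0,-1],[[0,0,0.5],0,-1],[[0,0,0.4],0,-1],[[0,0,0.18],0,-1],[[0,0,0],0,1],[[0,0,0],0,1],[[0,0,0],0,1],[[0,0,0],0,1],[[0,0,0],0,1],[[0,0,0],0,1]]'; python3 pl.py 591 -82 120
```

```text
t: 21.0
eef_pos: [445.8, 69.1, 2.9]
tcp_rot: [3.142, 0.0, 3.141]
ft_force: [0.4, 0.1, 0.4]
opening: 0.424
grip_force: 2.3
t 21.0 pos [445.8  69.1   2.9] yaw 180.0 j6 -1.56 open 40.3 F [0.4 0.1 0.4] grip 2.3
units in current axes [-2.42 -2.52 -1.95] units at yaw180 [-2.42 -2.52 -1.95]
tilt [0.0002 0.0001]
```

```bash
python3 -m inch '[[[0,0,0],0,1],[[0,0,0],0,1],[[0,0,-0.55],0,1],[[0,0,-0.7],0,1],[[0,0,-0.65],0,1],[[-0.6,-0.63,0],0,1],[[-0.6,-0.63,0],0,1],[[-0.6,-0.63,0],0,1],[[-0.61,-0.63,0],0,1],[[0,0,0],0,1]]'; python3 pl.py 591 -82 120;python3 - <<'E'
from h import *
np.set_printoptions(precision=1,suppress=True)
a=shot("scene");P=env.state()["eef_pos"];print(P)
z=P[2]-2.9
print("ring",fit("small_ring",[a],(591,-82,z),20))
q=(proj(a,M["small_ring"]+[591,-82,z])-[130,280]+.5)*5; print("expect",q.min(0),q.max(0))
cv2.imwrite("pics/c6.png",cv2.resize(a["pixels"][130:245,280:410,::-1],None,fx=5,fy=5,interpolation=3))
E
```

```text
t: 22.25
eef_pos: [591.9, -84.6, 116.0]
tcp_rot: [-3.141, 0.001, 3.139]
ft_force: [0.0, -0.1, -1.8]
opening: 0.414
grip_force: 30.0
t 22.25 pos [591.9 -84.6 116. ] yaw 179.8 j6 -1.82 open 39.3 F [ 0.  -0.1 -1.8] grip 30.0
units in current axes [ 0.01  0.04 -0.07] units at yaw180 [ 0.01  0.04 -0.07]
tilt [ 0.0006 -0.0001]
[590.3 -83.1 116. ]
ring (array([589.3, -83.2, 113.1]), array([-0., -0.,  0.]), [0.95])
expect [280.  307.8] [344.9 402.8]
```

View pics/c6.png

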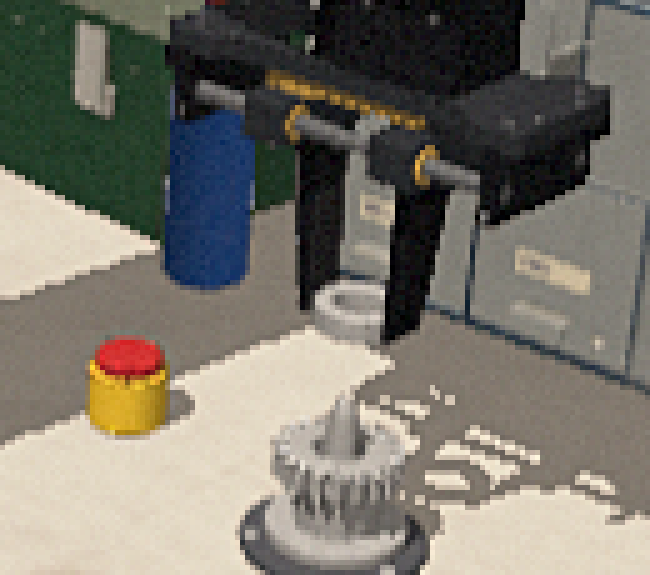

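The ring is held level, left edge at crop col 313 against an expected 308 (about 1.5 mm). I'll nudge it in y and lower it.

```bash
python3 -m inch '[[[0,0.02,0.1],0,1],[[0,0,0.15],0,1],[[0,0,0.2],0,1],[[0,0,0.2],0,1],[[0,0,0.15],0,1],[[0,0,0.12],0,1],[[0,0,0.06],0,1],[[0,0,0],0,1],[[0,0,0],0,1],[[0,0,0],0,1]]'; python3 pl.py 591 -82 54.9
```

```text
t: 23.6
eef_pos: [590.4, -81.0, 58.3]
tcp_rot: [-3.142, 0.001, 3.141]
ft_force: [-0.1, 0.5, -1.8]
opening: 0.413
grip_force: 30.0
t 23.6 pos [590.4 -81.   58.3] yaw 180.0 j6 -1.82 open 39.2 F [-0.1  0.5 -1.8] grip 30.0
units in current axes [-0.01 -0.02  0.06] units at yaw180 [-0.01 -0.02  0.06]
tilt [ 0.0005 -0.    ]
```

```bash
python3 -m inch '[[[0,-0.01,0.05],0,1],[[0,0,0],0,1],[[0,0,0],0,-1],[[0,0,0],0,-1],[[0,0,0],0,-1],[[0,0,0],0,-1],[[0,0,-0.3],0,-1],[[0,0,-0.5],0,-1],[[0,0,-0.5],0,-1],[[0,0,-0.2],0,-1]]'; python3 pl.py 616 238.5 100
```

```text
t: 24.85
eef_pos: [590.9, -81.7, 147.6]
tcp_rot: [-3.141, 0.003, 3.141]
ft_force: [0.1, 0.2, 0.3]
opening: 1.001
grip_force: 0.0
t 24.85 pos [590.9 -81.7 147.6] yaw 180.0 j6 -1.82 open 95.1 F [0.1 0.2 0.3] grip 0.0
units in current axes [-0.41  5.34  0.79] units at yaw180 [-0.42  5.34  0.79]
tilt [ 0.0032 -0.0007]
```

```bash
python3 -m inch '[[[0,0.8,0],0,-1],[[0,0.8,0],0,-1],[[0,0.8,0],0,-1],[[0,0,0],0,-1],[[0,0,0],0,-1],[[0,0,0],0,-1],[[0,0,0],0,-1],[[0,0,0],0,-1],[[0,0,0],0,-1],[[0,0,0],0,-1]]'; python3 - <<'E'
from h import *
np.set_printoptions(precision=1,suppress=True)
a=shot("scene");b=shot("top")
print("ring",fit("small_ring",[a,b],(591,-82,52),12))
print("nut",fit("cap_nut",[a,b],(616,238.5)))
# yaw: compare hull of hex model with mask in both views
ms=[]
for p in(a,b):
    m=[x for x in eyes.cut_out("cap_nut",p) if np.linalg.norm(np.array(x["centre"])-proj(p,[616,238.5,12])[0])<12]
    ms.append(m[0]["mask"] if m else None)
def fill(p,pts):
    im=np.zeros((420,560),np.uint8);h=cv2.convexHull(((proj(p,pts)[:,::-1])*16).round().astype(np.int32))
    cv2.fillPoly(im,[h],1,shift=4);return im>0
dome=np.r_[circ(17,22),circ(13,27),circ(6,32)]
for yaw in range(0,60,5):
    t=np.radians(yaw+30+60*np.arange(6)); c=np.c_[23.1*np.cos(t),23.1*np.sin(t),0*t]
    pts=np.r_[c,c+[0,0,18],dome]; r=[]
    for p,m in zip((a,b),ms):
        if m is None: r.append((-1,));continue
        r.append(max((lambda f:((f&m).sum()/(f|m).sum(),x,y))(fill(p,pts+[x,y,0])) for x in np.arange(612,621,1.5) for y in np.arange(234,244,1.5)))
    print(yaw,*[np.round(np.array(q,float),2) for q in r])
g=lambda p,r0,c0,w:cv2.resize(p["pixels"][r0:r0+w,c0:c0+w,::-1],(400,400),interpolation=3)
o=np.c_[g(a,170,236,40),g(b,134,164,40)]
o=np.r_[np.clip(o.astype(float)*1.8,0,255).astype(np.uint8),np.zeros((0,800,3),np.uint8)]
s=cv2.resize(a["pixels"][180:260,310:390,::-1],(200,200),interpolation=3)
o=np.r_[o,np.c_[s,np.zeros((200,600,3),np.uint8)]]
cv2.imwrite("pics/c7.png",o)
E
```

```text
t: 26.1
eef_pos: [590.4, 62.4, 145.0]
tcp_rot: [3.141, 0.0, 3.141]
ft_force: [-0.6, 0.7, -0.1]
opening: 1.0
grip_force: 0.0
ring (array([589.7, -80.3,  52. ]), array([-0., -0.,  0.]), [0.92])
nut (array([614.9, 237.4,   0. ]), array([ 0., -0.,  0.]), [1.03])
0 [  0.9 615.  237. ] [-1.]
5 [  0.9 613.5 237. ] [-1.]
10 [  0.9 616.5 237. ] [-1.]
15 [  0.9 615.  238.5] [-1.]
20 [  0.9 616.5 238.5] [-1.]
25 [  0.9 615.  238.5] [-1.]
30 [  0.9 615.  238.5] [-1.]
35 [  0.9 615.  238.5] [-1.]
40 [  0.8 613.5 237. ] [-1.]
45 [  0.9 612.  237. ] [-1.]
50 [  0.8 613.5 237. ] [-1.]
55 [  0.8 613.5 238.5] [-1.]Traceback (most recent call last):
  File "<stdin>", line 24, in <module>
    res = self.concatenate(tuple(objs), axis=axis)
ValueError: all the input array dimensions except for the concatenation axis must match exactly, but along dimension 1, the array at index 0 has size 400 and the array at index 1 has size 800
```

```bash
python3 - <<'E'
from h import *
a=shot("scene");b=shot("top")
g=lambda p,r0,c0,w:cv2.resize(p["pixels"][r0:r0+w,c0:c0+w,::-1],(400,400),interpolation=3)
A1,B1=g(a,168,236,40),g(b,132,164,40)
st=lambda i:cv2.normalize(i,None,0,255,cv2.NORM_MINMAX)
s=cv2.resize(a["pixels"][185:260,300:400,::-1],(266,200),interpolation=3)
o=np.zeros((600,800,3),np.uint8);o[:400,:400]=st(A1);o[:400,400:]=st(B1);o[400:,:266]=s
cv2.imwrite("pics/c7.png",o)
E
```

```text
(no output)
```

View pics/c7.png

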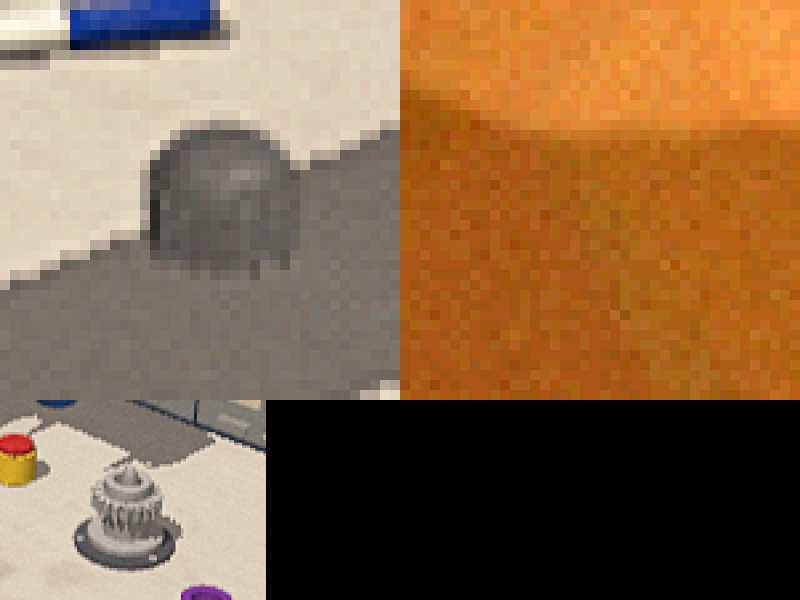

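Lower left: the ring sits flat on the wheel. In the nut view at crop (200,225), a narrow dark facet shows at cols 150–162 and a broad face to about col 255. That puts the flats facing ±y within about 5°, which also agrees with the first top crop. The present closing direction therefore fits.

```bash
python3 -m inch '[[[-0.11,0.73,0],0,-1],[[-0.11,0.73,0],0,-1],[[-0.1,0.73,0],0,-1],[[-0.1,0.73,0],0,-1],[[0,0,0.5],0,-1],[[0,0,0.6],0,-1],[[0,0,0.5],0,-1],[[0,0,0.4],0,-1],[[0,0,0.2],0,-1],[[0,0,0],0,-1]]'; python3 pl.py 615.5 238 3
```

```text
t: 27.85
eef_pos: [615.5, 237.6, 12.6]
tcp_rot: [-3.141, -0.001, 3.141]
ft_force: [0.4, -0.8, 0.7]
opening: 0.999
grip_force: 0.0
t 27.85 pos [615.5 237.6  12.6] yaw 180.0 j6 -1.3 open 94.9 F [ 0.4 -0.8  0.7] grip 0.0
units in current axes [-0.    0.01  0.16] units at yaw180 [-0.    0.01  0.16]
tilt [-0.0009 -0.0002]
```

```bash
python3 -m inch '[[[0,0,0.15],0,-1],[[0,0,0],0,1],[[0,0,0],0,1],[[0,0,0],0,1],[[0,0,0],0,1],[[0,0,0],0,1],[[0,0,0],0,1],[[0,0,0],0,1],[[0,0,0],0,1],[[0,0,0],0,1]]'; python3 pl.py 591 -82 130
```

```text
t: 29.1
eef_pos: [615.7, 237.6, 4.1]
tcp_rot: [3.142, 0.0, 3.141]
ft_force: [0.3, 0.4, 0.6]
opening: 0.43
grip_force: 30.0
t 29.1 pos [615.7 237.6   4.1] yaw 180.0 j6 -1.3 open 40.8 F [0.3 0.4 0.6] grip 30.0
units in current axes [ 0.41 -5.33 -2.1 ] units at yaw180 [ 0.41 -5.33 -2.1 ]
tilt [0.     0.0001]
```

```bash
python3 -m inch '[[[0,0,-0.4],0,1],[[0,0,-0.6],0,1],[[0,0,-0.6],0,1],[[0,0,-0.5],0,1],[[0.06,-0.88,0],0,1],[[0.07,-0.89,0],0,1],[[0.07,-0.89,0],0,1],[[0.07,-0.89,0],0,1],[[0.07,-0.89,0],0,1],[[0.07,-0.89,0],0,1]]'; python3 pl.py 591 -82 130;python3 - <<'E'
from h import *
np.set_printoptions(precision=1,suppress=True)
for i in range(3): shot("scene")
a=shot("scene");P=env.state()["eef_pos"];print(P)
z=P[2]-4.1
print("nut",fit("cap_nut",[a],(591,-82,z),20))
H=np.r_[circ(23,0),circ(23,18)]
q=(proj(a,M["cap_nut"]+[591,-82,z])-[130,280]+.5)*5; print("expect",q.min(0),q.max(0))
cv2.imwrite("pics/c8.png",cv2.resize(a["pixels"][130:245,280:410,::-1],None,fx=5,fy=5,interpolation=3))
E
```

```text
t: 30.35
eef_pos: [590.5, -83.8, 130.0]
tcp_rot: [3.141, -0.0, 3.141]
ft_force: [0.3, 0.5, -1.4]
opening: 0.427
grip_force: 30.0
t 30.35 pos [590.5 -83.8 130. ] yaw 180.0 j6 -1.82 open 40.6 F [ 0.3  0.5 -1.4] grip 30.0
units in current axes [-0.01  0.03 -0.  ] units at yaw180 [-0.01  0.03 -0.  ]
tilt [-0.      0.0001]
[590.7 -83.  129.9]
nut (array([591.3, -77.4, 125.8]), array([-0., -0., -0.]), [0.83])
expect [224.7 306.5] [319.8 410.5]
```

View pics/c8.png

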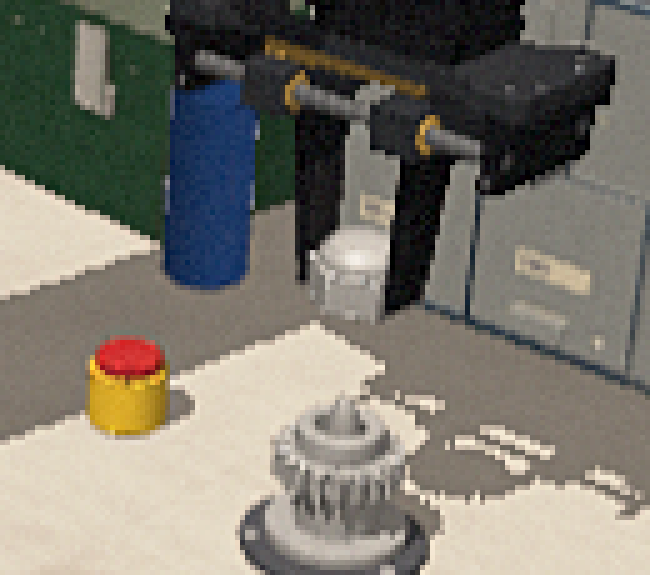

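The nut is held level with its dome up at crop (275,352), in line with the post. The left edge is at 311 against an expected 306, so I'll nudge about 1 mm in y and lower it.

```bash
python3 -m inch '[[[0,0.02,0.1],0,1],[[0,0,0.15],0,1],[[0,0,0.2],0,1],[[0,0,0.2],0,1],[[0,0,0.15],0,1],[[0,0,0.12],0,1],[[0,0,0.06],0,1],[[0,0,0],0,1],[[0,0,0],0,1],[[0,0,0],0,1]]'; python3 pl.py 591 -82 68.1
```

```text
t: 31.85
eef_pos: [591.0, -81.0, 71.5]
tcp_rot: [-3.142, 0.001, 3.141]
ft_force: [-0.9, 0.4, -0.0]
opening: 0.427
grip_force: 30.0
t 31.85 pos [591.  -81.   71.5] yaw 180.0 j6 -1.82 open 40.6 F [-0.9  0.4 -0. ] grip 30.0
units in current axes [ 0.   -0.02  0.06] units at yaw180 [ 0.   -0.02  0.06]
tilt [ 0.0005 -0.    ]
```

```bash
python3 -m inch '[[[0,-0.01,0.05],0,1],[[0,0,0],0,1],[[0,0,0],0,-1],[[0,0,0],0,-1],[[0,0,0],0,-1],[[0,0,0],0,-1],[[0,0,-0.3],0,-1],[[0,0,-0.5],0,-1],[[0,0,-0.5],0,-1],[[0,0,-0.2],0,-1]]'; python3 -m inch '[[[0,0.8,0],0,-1],[[0,0.8,0],0,-1],[[0,0.8,0],0,-1],[[0,0.8,0],0,-1],[[0,0,0],0,-1],[[0,0,0],0,-1],[[0,0,0],0,-1],[[0,0,0],0,-1],[[0,0,0],0,-1],[[0,0,0],0,-1]]'; python3 - <<'E'
from h import *
np.set_printoptions(precision=1,suppress=True)
a=shot("scene");b=shot("top")
print("nut",fit("cap_nut",[a,b],(591,-82,64),12))
q=(proj(a,M["cap_nut"]+[591,-82,64])-[170,300]+.5)*6; print("expect",q.min(0),q.max(0))
o=np.zeros((480,800,3),np.uint8);o[:,:480]=cv2.resize(a["pixels"][170:250,300:380,::-1],None,fx=6,fy=6,interpolation=3)
o[:320,480:]=cv2.resize(b["pixels"][125:175,285:335,::-1],(320,320),interpolation=3)
cv2.imwrite("pics/c9.png",o)
E
```

```text
t: 33.1
eef_pos: [591.5, -81.7, 160.8]
tcp_rot: [-3.141, 0.003, 3.141]
ft_force: [-0.2, 0.4, 0.1]
opening: 0.998
grip_force: 0.0
t: 34.35
eef_pos: [591.0, 110.2, 158.2]
tcp_rot: [3.142, 0.0, 3.141]
ft_force: [0.4, 0.5, -1.6]
opening: 0.999
grip_force: 0.0
nut (array([592. , -80.5,  63.3]), array([-0.,  0.,  0., -0.]), [1.0, 0.88])
expect [183.8 235.4] [296.1 356.6]
```

View pics/c9.png

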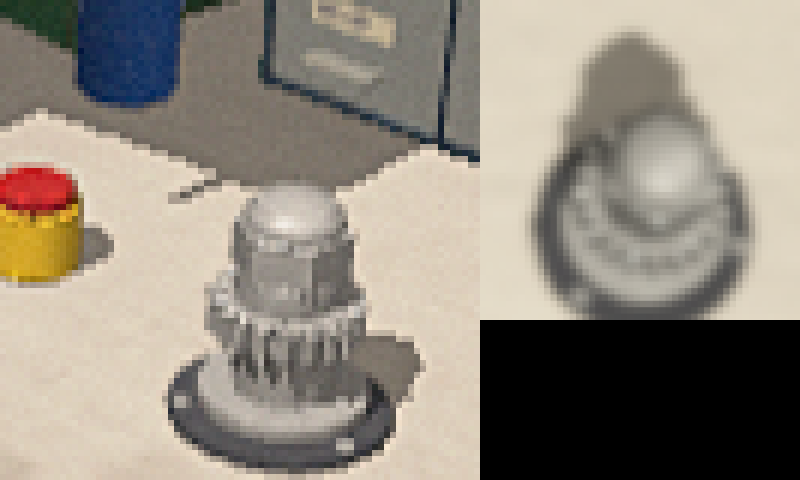

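The finished stack stands straight, with the nut dome up at crop (245,292). It measures (592, -80.5, 63), against the target height of 64. The arm is clear, so I'll hand it in.

```bash
python3 -c "
from cell import env
print(env.job_done())"
```

```text
the job is handed in; nothing more can be done
None
```

I stacked the hub, toothed wheel, small ring and cap nut (dome up) flat on the stand's post and handed the job in at about 35 s of the 104 s; no verdict came back, but the last camera check put the nut about 2 mm off the post axis and within 1 mm of its 64 mm height.

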